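Put the stacked check weights away after the balance check

TASK

The balance check is finished: take the stacked steel check weights off the balance pan one at a time, from the top of the stack down, and put each away standing flat and centred on the felt circle of its own black storage base (smallest weight on the smallest base, and so on up to the largest). Set them down gently without dropping them, do not disturb the small white sample jar, and leave everything released.

Things in the scene. Friction and masses are not known exactly. Their poses are not given: they have to be found in the camera images.
- w500: largest check weight (500 g): plain stainless steel disc with upright axis, 66 mm diameter, 18.5 mm high, at the start standing on the balance pan at the bottom of the stack, roughly centred. Origin at the centre of its underside, z up along its axis; its yaw means nothing.
- w200: second largest check weight (200 g): plain stainless steel disc with upright axis, 48 mm diameter, 14 mm high, at the start stacked on the 500 g weight, roughly centred. Origin at the centre of its underside, z up along its axis; its yaw means nothing.
- w100: second smallest check weight (100 g): plain stainless steel disc with upright axis, 34 mm diameter, 14 mm high, at the start stacked on the 200 g weight, roughly centred. Origin at the centre of its underside, z up along its axis; its yaw means nothing.
- w50: smallest check weight (50 g): plain stainless steel disc with upright axis, 22 mm diameter, 16.5 mm high, at the start stacked on the 100 g weight, roughly centred. Origin at the centre of its underside, z up along its axis; its yaw means nothing.
- base500: largest storage base, for the 500 g weight: fixed flat black plastic disc, 90 mm diameter, 12 mm high, no rim; a grey felt circle of 66 mm, flush with its top, marks where the weight stands. Origin at the centre of its underside, on the bench; z up, top face 12 mm above the origin.
- base200: second largest storage base, for the 200 g weight: fixed flat black plastic disc, 70 mm diameter, 12 mm high, no rim; a grey felt circle of 48 mm, flush with its top, marks where the weight stands. Origin at the centre of its underside, on the bench; z up, top face 12 mm above the origin.
- base100: second smallest storage base, for the 100 g weight: fixed flat black plastic disc, 54 mm diameter, 12 mm high, no rim; a grey felt circle of 34 mm, flush with its top, marks where the weight stands. Origin at the centre of its underside, on the bench; z up, top face 12 mm above the origin.
- base50: smallest storage base, for the 50 g weight: fixed flat black plastic disc, 38 mm diameter, 12 mm high, no rim; a grey felt circle of 22 mm, flush with its top, marks where the weight stands. Origin at the centre of its underside, on the bench; z up, top face 12 mm above the origin.
- balance: laboratory balance, fixed, does not move: white plastic housing 270 mm (its x) by 190 mm (its y), 63 mm high, with a round steel pan of 120 mm diameter whose rigid top is 75 mm above the bench, pan centre 40 mm along +x from the origin. Origin at the centre of the housing's underside, z up; the display side is -x.
- jar: small white plastic screw-cap sample jar, loose, 44 mm diameter, 60 mm high, standing upright on the bench among the bases; not part of the job, to be left alone. Origin at the centre of its underside, z up.
There are look-alikes about, which are no part of the job. What is shaped like the base500 but green is not meant.

How it is judged:
On the way, in this order (a step that is already met when the one before it is completed fails the run):
1. the 50 g weight stands on its own base, released (horizontal distance between w50 and base50 below 0.01 m and z of w50 in the frame of base50 between 0.009 and 0.015 m and angle between w50's own z axis and vertical below 0.06 rad and linear speed of w50 below 0.02 m/s and contact force between the fingers and w50 below 0.2 N), for 0.2 s.
2. the 100 g weight stands on its own base, released (horizontal distance between w100 and base100 below 0.01 m and z of w100 in the frame of base100 between 0.009 and 0.015 m and angle between w100's own z axis and vertical below 0.06 rad and linear speed of w100 below 0.02 m/s and contact force between the fingers and w100 below 0.2 N), for 0.2 s.
3. the 200 g weight stands on its own base, released (horizontal distance between w200 and base200 below 0.01 m and z of w200 in the frame of base200 between 0.009 and 0.015 m and angle between w200's own z axis and vertical below 0.06 rad and linear speed of w200 below 0.02 m/s and contact force between the fingers and w200 below 0.2 N), for 0.2 s.
4. the 500 g weight stands on its own base, released (horizontal distance between w500 and base500 below 0.01 m and z of w500 in the frame of base500 between 0.009 and 0.015 m and angle between w500's own z axis and vertical below 0.06 rad and linear speed of w500 below 0.02 m/s and contact force between the fingers and w500 below 0.2 N), for 0.2 s.
At the end, for the whole second after the job is handed in: each of the four weights stands flat (tilt under 0.06 rad, underside within 3 mm of the base's top) on its own base, within 10 mm of its centre, released and at rest (under 0.02 m/s); the jar is upright and within 20 mm of where it was (all of step 1 and all of step 2 and all of step 3 and all of step 4 and distance of jar from where it was at the start of the episode below 0.02 m and angle between jar's own z axis and vertical below 0.1 rad); the robot touches nothing.
It fails at once if a weight is dropped or driven hard onto a base (over 60 N) (contact force between any of w50, w100, w200, w500 and base50 above 60 N or contact force between any of w50, w100, w200, w500 and base100 above 60 N or contact force between any of w50, w100, w200, w500 and base200 above 60 N or contact force between any of w50, w100, w200, w500 and base500 above 60 N).
It fails at once if the sample jar is knocked over or pushed away by 30 mm or more (angle between jar's own z axis and vertical above 0.5 rad or distance of jar from where it was at the start of the episode above 0.03 m).
It also fails if it takes over 120 s, if anything falls off the work surface, if the arm or the gripper's body presses on something with over 40 N, if the wrist force passes 120 N, or if a joint passes its speed limit or range.

ROBOT

A 7-joint arm with a two-finger parallel gripper is mounted at the origin on the work surface. World frame = base frame: x ahead of the robot, y to its left, z up, the work surface at z = 0. Lengths are in m, angles in rad, forces in N, time in s.
With the tool pointing down it reaches from about 0.35 to 0.9 m from the base axis. Payload 8.1 kg.
Tool frame: the origin (TCP) lies on the centre line of the jaws, within the pads' length; the fingertips stand 8 mm ahead of it and the grasp point (between the pads) lies 11 mm behind it (tip_reach is the distance from the TCP to the fingertips, in m); z points along the fingers, y is the line along which they close (so a half turn about z gives the same grasp; the last joint's range is limited). The gripper opens to 92 mm and grips with 3 to 60 N. Pads are 19 mm wide; open, the fingers measure 130 mm over their backs; the gripper's body (75 mm by 190 mm) begins 47 mm behind the grasp point.
Start: joints at [1.052, 0.434, 0.025, 1.573, -0.012, 1.134, -0.075], TCP at [0.252, -0.572, 0.235] pointing down, gripper open.
Joint ranges: [-2.62, 2.62], [-0.44, 2.09], [-1.27, 1.32], [0.08, 2.57], [-1.32, 4.46], [0.12, 2], [-2.74, 2.74]. Speed limits (rad/s): [2.22, 2.22, 3.01, 3.01, 3.14, 3.14, 3.14].

INTERFACE

Orientations are given as [roll, pitch, yaw] about the fixed x, y, z axes, in that order (R = Rz(yaw) Ry(pitch) Rx(roll)).
In Python, from workcell import * gives the robot as it stands. The module is installed in compiled form; this text tells all that it offers. Calls block until the motion is done:
- goto(position, orientation): joint-space move of the TCP to a pose.
- servo_line(position, rotation=None, speed=0.15): straight line of the TCP; rotation=None keeps the orientation; speed is the mean speed in m/s.
- movej(angles): joint-space move.
- set_gripper(opening, effort=None): finger opening in m; effort is the grip in N (None keeps the last); returns when the fingers have stopped.
- dwell(seconds).
- solve_ik(position, orientation): joint angles nearest the present ones, or None.
- camera(name): name is "side" or "top"; returns the picture (384x512x3 uint8, red, green, blue); there is no depth.
- get_calibration(name): a dict with "mtx" (3x3 intrinsics, pixels), "view" (4x4, takes a point from world to camera coordinates). Camera axes: x right, y up, looking along -z (the intrinsics and any distortion apply to the point x, -y, -z); pixel columns grow to the right and rows downward; lengths in m; the calibration is good to about 2 mm. A picture is of the moment at which its call begins. get_calibration takes no time and is no camera call.
A pose or a line that the arm cannot do raises PlanningError and nothing moves.
- finish_job(): hands the job in; it is judged then, once.
Trained networks look in the newest picture that a camera, given by its name, has taken for a name from the list of things; names that differ only in an ending like _2 or _b are one class to them, and where a whole thing is asked for, a point or a joint stands for the part that bears it (a point fixed in the world has none). Each returns a list of dicts, best first, with "score" (0 to 1); they miss things now and then, are a little off and sometimes report something else, mostly with a low value. They report only what shows in the picture. A call takes as long as a camera call. They do not tell look-alikes from the thing itself.
- boxes_of(target, camera): "rect" ([left, top, right, bottom] in pixels, round what is visible of it).
- silhouettes(target, camera): "region" (384x512 bool, what is visible of it) and "rect" ([left, top, right, bottom] in pixels, round what is visible of it).
Readings, each from a call of its own:
- current_clock(): time.
- current_joint_positions(): joint angles.
- current_joint_vel(): joint speeds.
- current_tau(): joint torques, N m.
- current_tool_pos(): TCP position.
- current_orientation(): TCP orientation.
- current_wrist_force(): force on the tool from outside, world axes, zero at the start.
- current_moment(): the same for the moment, N m.
- current_finger_gap(): finger opening in m.
- current_grasp_force(): force on a finger pad.
Only numpy, scipy, OpenCV 4.12 (cv2) and the standard library are available. Lean on these libraries where they do the work, as an engineer would, in place of code of your own. Each camera call takes 0.05 s, during which the arm holds its last target. There are 200 camera calls.

## Working session

There is one attempt and no reset: what is moved stays moved. The work goes in short steps, each a Python script; the robot and the scene stay as the last script left them, time stands still between calls to the robot, and variables do not carry over. Pictures are saved under pics/ and viewed, at most 14 in all, crops included, and the job is handed in when it is done.

```bash
mkdir -p pics; python3 - <<'E'
from workcell import *
import cv2, numpy as np
for c in ("top","side"):
    im=camera(c); cv2.imwrite(f"pics/{c}0.png",im[:,:,::-1])
    k=get_calibration(c); print(c,k["mtx"].tolist(),np.round(k["view"],4).tolist(),[x for x in k if x not in("mtx","view")])
    for t in ["w50","w100","w200","w500","base50","base100","base200","base500","jar","balance"]:
        print(t,[(round(d["score"],2),np.round(d["rect"],1).tolist()) for d in boxes_of(t,c)][:5])
print(current_clock(),current_orientation())
E
```

```text
top [[386.6416966700752, 0.0, 254.7457117595983], [0.0, 386.6416966700752, 191.03473552359233], [0.0, 0.0, 1.0]] [[0.0176, -0.9998, -0.0011, -0.059], [0.9832, 0.0171, 0.1818, -0.5047], [-0.1818, -0.0043, 0.9833, -1.039], [0.0, 0.0, 0.0, 1.0]] []
w50 [(0.48, [159.6, 146.3, 170.8, 157.9]), (0.47, [159.4, 143.7, 181.1, 168.6])]
w100 [(0.48, [159.6, 146.3, 170.8, 157.9]), (0.47, [159.4, 143.7, 181.1, 168.6])]
w200 [(0.48, [159.6, 146.3, 170.8, 157.9]), (0.47, [159.4, 143.7, 181.1, 168.6])]
w500 [(0.48, [159.6, 146.3, 170.8, 157.9]), (0.47, [159.4, 143.7, 181.1, 168.6])]
base50 [(0.83, [233.2, 234.1, 264.5, 269.3]), (0.82, [306.4, 150.8, 329.8, 178.8]), (0.71, [267.8, 152.9, 282.7, 164.1]), (0.66, [247.4, 186.7, 275.5, 216.8]), (0.56, [314.5, 202.7, 330.2, 223.0])]
base100 [(0.83, [233.2, 234.1, 264.5, 269.3]), (0.82, [306.4, 150.8, 329.8, 178.8]), (0.71, [267.8, 152.9, 282.7, 164.1]), (0.66, [247.4, 186.7, 275.5, 216.8]), (0.56, [314.5, 202.7, 330.2, 223.0])]
base200 [(0.83, [233.2, 234.1, 264.5, 269.3]), (0.82, [306.4, 150.8, 329.8, 178.8]), (0.71, [267.8, 152.9, 282.7, 164.1]), (0.66, 
[... 1323 characters left out ...]
80.3]), (0.75, [269.5, 142.1, 292.9, 161.2]), (0.73, [314.6, 172.8, 334.9, 191.9]), (0.65, [245.9, 195.6, 285.8, 228.6]), (0.57, [232.4, 163.9, 246.5, 180.5])]
base200 [(0.95, [280.8, 242.9, 324.4, 280.3]), (0.75, [269.5, 142.1, 292.9, 161.2]), (0.73, [314.6, 172.8, 334.9, 191.9]), (0.65, [245.9, 195.6, 285.8, 228.6]), (0.57, [232.4, 163.9, 246.5, 180.5])]
base500 [(0.95, [280.8, 242.9, 324.4, 280.3]), (0.75, [269.5, 142.1, 292.9, 161.2]), (0.73, [314.6, 172.8, 334.9, 191.9]), (0.65, [245.9, 195.6, 285.8, 228.6]), (0.57, [232.4, 163.9, 246.5, 180.5])]
jar [(0.92, [329.1, 123.9, 342.8, 151.5])]
balance [(0.77, [76.8, 185.8, 221.3, 340.3])]
1.1 [ 3.14152616e+00 -3.82532438e-05  4.15727372e-01]
```

```bash
python3 - <<'E'
import cv2
a=cv2.imread("pics/top0.png"); cv2.imwrite("pics/top0c.png",cv2.resize(a[110:290,110:400],None,fx=2.75,fy=2.75,interpolation=cv2.INTER_CUBIC))
a=cv2.imread("pics/side0.png"); cv2.imwrite("pics/side0c.png",cv2.resize(a[100:350,60:390],None,fx=2.4,fy=2.4,interpolation=cv2.INTER_CUBIC))
E
```

```text
(no output)
```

View pics/top0c.png

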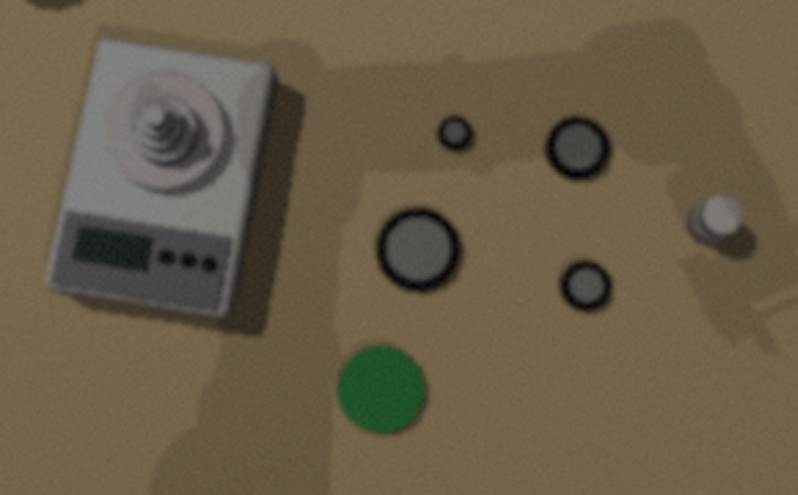

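View pics/side0c.png

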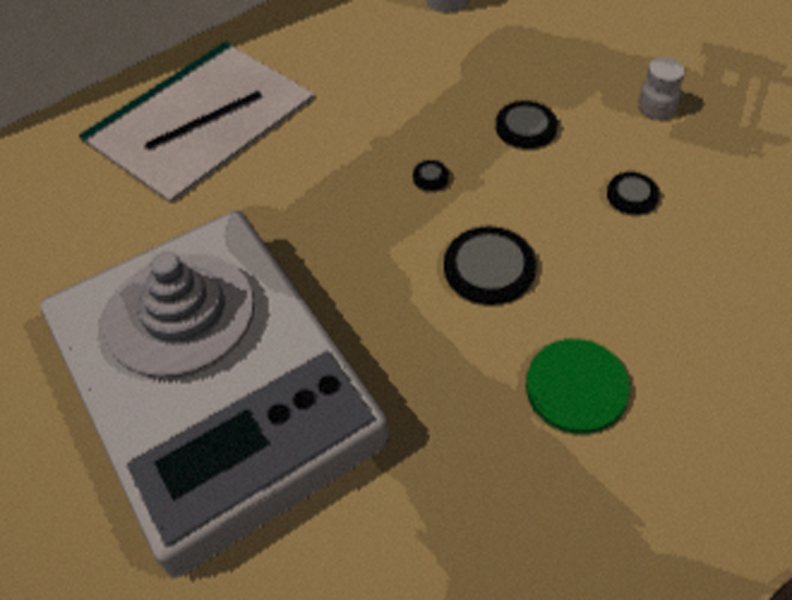

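The top view shows the bases at base500 (262,200), base50 (275,158), base200 (320,163) and base100 (323,214). The green decoy is at (249,251), the jar at (369,192) and the stack top at about (166,153). The side view agrees with this. Next I'll fit positions from the boxes in both cameras.

```bash
cat > h.py <<'E'
from workcell import *
import cv2, numpy as np
from scipy.optimize import least_squares
D={"w500":(.033,.0185),"w200":(.024,.014),"w100":(.017,.014),"w50":(.011,.0165),
   "base500":(.045,.012),"base200":(.035,.012),"base100":(.027,.012),"base50":(.019,.012),"jar":(.022,.06)}
def proj(c,P):
    k=get_calibration(c); q=P@k["view"][:3,:3].T+k["view"][:3,3]
    q=q*[1,-1,-1]@k["mtx"].T if False else (q*np.array([1,-1,-1]))@np.array(k["mtx"]).T
    return q[:,:2]/q[:,2:]
def rect(c,x,y,z,r,h):
    a=np.linspace(0,2*np.pi,48,endpoint=False); C=np.c_[x+r*np.cos(a),y+r*np.sin(a)]
    p=proj(c,np.vstack([np.c_[C,0*a+z],np.c_[C,0*a+z+h]]))
    return np.r_[p.min(0),p.max(0)]
def fit(name,z,rects,sides=(0,1,2,3)):
    """xy from boxes {camera: rect}; returns xy and per-edge residuals in px"""
    r,h=D[name]; s=list(sides)
    f=lambda v:np.concatenate([(rect(c,v[0],v[1],z,r,h)-R)[s] for c,R in rects.items()])
    o=least_squares(f,[.5,0.],loss="soft_l1"); return o.x,o.fun
def best(name,z,near=None,thr=.3):
    """pair of detections in the two cameras that fits the known cylinder best"""
    n=[[np.array(d["rect"]) for d in boxes_of(name,c) if d["score"]>thr] for c in("top","side")]
    out=[]
    for a in n[0]:
        for b in n[1]:
            x,e=fit(name,z,dict(top=a,side=b)); out.append((np.sqrt((e**2).mean()),x,e))
    return sorted(out,key=lambda t:t[0])
E
python3 - <<'E'
from h import *
for n,z in [("base50",0),("base100",0),("base200",0),("base500",0),("jar",0),("w50",.1215)]:
    print(n,[(round(r,2),x.round(4).tolist()) for r,x,e in best(n,z)[:3]])
for c in ("top","side"):
    for n,z in [("w50",.1215)]:
        for d in boxes_of(n,c): 
            x,e=fit(n,z,{c:d["rect"]}); print(c,x.round(4),e.round(1))
E
```

```text
base50 [(np.float64(1.04), [0.6133, -0.1084]), (np.float64(2.7), [0.446, -0.2451]), (np.float64(5.27), [0.5909, -0.239])]
base100 [(np.float64(1.69), [0.4473, -0.2429]), (np.float64(2.83), [0.6149, -0.109]), (np.float64(2.86), [0.5941, -0.2396])]
base200 [(np.float64(1.62), [0.5942, -0.2375]), (np.float64(3.35), [0.4781, -0.0685]), (np.float64(3.84), [0.4503, -0.2418])]
base500 [(np.float64(1.0), [0.4803, -0.0694]), (np.float64(1.33), [0.3369, -0.0362]), (np.float64(3.88), [0.5962, -0.2412])]
jar [(np.float64(1.92), [0.5123, -0.3733])]
w50 [(np.float64(2.83), [0.5804, 0.1884]), (np.float64(5.93), [0.5762, 0.1896]), (np.float64(6.44), [0.584, 0.1903])]
top [0.5905 0.1873] [ 0.7  0.9 -0.7 -0.9]
top [0.5811 0.1775] [ 4.5  7.  -7.5 -8.1]
side [0.5608 0.1989] [ 3.8  5.1 -8.8 -2.3]
side [0.5468 0.213 ] [  4.   15.  -16.3  -2.5]
side [0.5728 0.1923] [-0.2  2.2  0.3 -1.9]
```

```bash
cat >> h.py <<'E'
def pix2xy(c,u,v,z):
    k=get_calibration(c); d=np.linalg.inv(k["mtx"])@[u,v,1]*[1,-1,-1]; R=k["view"][:3,:3]
    o=-R.T@k["view"][:3,3]; d=R.T@d; return (o+d*(z-o[2])/d[2])[:2]
def felt(c,im,name,xy):
    """centroid of the grey felt circle, on the base's top"""
    g=cv2.cvtColor(im,cv2.COLOR_RGB2GRAY).astype(float); g=cv2.resize(g,None,fx=4,fy=4,interpolation=cv2.INTER_CUBIC)
    u,v=proj(c,np.array([[*xy,.012]]))[0]*4+1.5
    s=g[int(v)-4:int(v)+5,int(u)-4:int(u)+5].mean()
    dark=rect(c,*xy,0,*D[name])*4
    lo=g[int(dark[1]):int(dark[3]),int(dark[0]):int(dark[2])].min()
    m=(g>(s+lo)/2).astype(np.uint8); n,lab,st,cen=cv2.connectedComponentsWithStats(m)
    l=lab[int(v),int(u)]; cu,cv_=(cen[l]-1.5)/4
    return pix2xy(c,cu,cv_,.012),st[l,4]/16
def overlay(im,c,items,crop,f,fn):
    S=cv2.resize(im[:,:,::-1],None,fx=f,fy=f,interpolation=cv2.INTER_CUBIC)
    a=np.linspace(0,2*np.pi,60)
    for (n,x,y,z) in items:
        for zz in (z,z+D[n][1]):
            p=proj(c,np.c_[x+D[n][0]*np.cos(a),y+D[n][0]*np.sin(a),0*a+zz])*f+f/2-.5
            cv2.polylines(S,[np.round(p).astype(np.int32)],True,(0,0,255) if zz==z else (0,255,255),1)
    l,t,r,b=[v*f for v in crop]; cv2.imwrite(fn,S[t:b,l:r])
E
python3 - <<'E'
from h import *
B=dict(base50=(.6133,-.1084),base100=(.4473,-.2429),base200=(.5942,-.2375),base500=(.4803,-.0694))
im={c:cv2.imread(f"pics/{c}0.png")[:,:,::-1].copy() for c in("top","side")}
for n,xy in B.items():
    for c in im: 
        p,a=felt(c,im[c],n,xy); print(n,c,p.round(4),a)
it=[("w50",.581,.189,.1215),("w100",.581,.189,.1075),("w200",.581,.189,.0935),("w500",.581,.189,.075)]
overlay(im["top"],"top",it,(130,120,200,190),8,"pics/a.png")
overlay(im["side"],"side",it,(90,190,180,270),8,"pics/b.png")
a=cv2.imread("pics/a.png");b=cv2.imread("pics/b.png")
b=cv2.resize(b,(560,498));a=cv2.resize(a,(498,498));cv2.imwrite("pics/ab.png",cv2.resize(np.hstack([a,b]),(800,376)))
E
```

```text
base50 top [ 0.6138 -0.1076] 47.875
base50 side [ 0.6135 -0.1064] 46.5
base100 top [ 0.4505 -0.2464] 121.5
base100 side [ 0.4502 -0.245 ] 114.0625
base200 top [ 0.5991 -0.2394] 228.625
base200 side [ 0.5988 -0.2383] 180.75
base500 top [ 0.4861 -0.0702] 443.5625
base500 side [ 0.4856 -0.0687] 518.6875
```

View pics/ab.png

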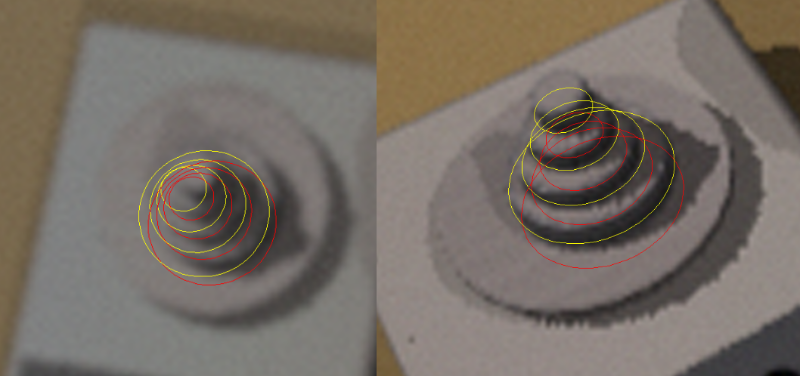

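```bash
python3 - <<'E'
from h import *
print(pix2xy("side",129.4,208.1,.138),pix2xy("top",164.9,154.6,.138))
im={c:cv2.imread(f"pics/{c}0.png")[:,:,::-1].copy() for c in("top","side")}
it=[("w50",.5915,.1855,.1215),("w100",.5915,.1855,.1075),("w200",.5915,.1855,.0935),("w500",.5915,.1855,.075)]
o=[]
for c,(u,v) in dict(top=(172,155),side=(134,226)).items():
    r=(u-22,v-28,u+23,v+28)
    for its in ([],it):
        overlay(im[c],c,its,r,8,"pics/t.png"); o.append(cv2.imread("pics/t.png"))
k=np.hstack(o); k=cv2.convertScaleAbs(k,alpha=1.3); print(k.shape); cv2.imwrite("pics/ab2.png",cv2.resize(k,(800,int(k.shape[0]*800/k.shape[1]))) if False else cv2.resize(np.vstack([np.hstack(o[:2]),np.hstack(o[2:])]),(480,598)))
E
```

```text
[0.59067639 0.18303551] [0.58141282 0.18576797]
(448, 1440, 3)
```

View pics/ab2.png

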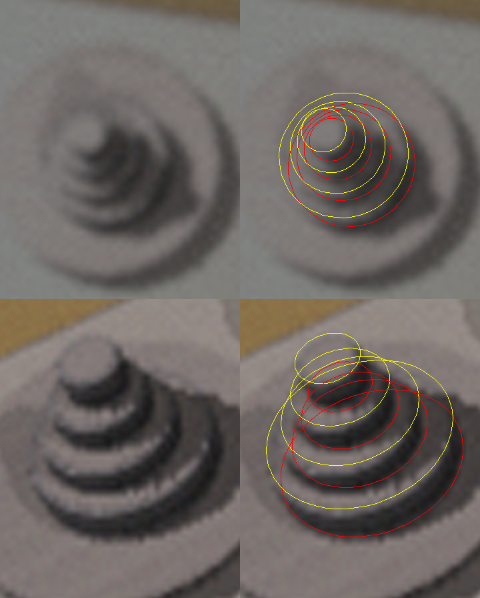

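The offset (0.590, 0.184) matches the stack in both views, and the two cameras agree on the felt centres to about 1 mm. I'll move w50 first.

```bash
cat >> h.py <<'E'
BASE=dict(w50=(.6137,-.107),w100=(.4504,-.2457),w200=(.599,-.2389),w500=(.4859,-.0695))
Z0=dict(w50=.1215,w100=.1075,w200=.0935,w500=.075); F=dict(w50=12,w100=18,w200=28,w500=45)
YAW=.4157
TIP=.008+.002   # TCP above the weight's underside when gripped
def tool(x,y,z,yaw=YAW): return [x,y,z],[np.pi,0,yaw]
def pick(n,xy):
    z=Z0[n]+TIP; set_gripper(min(.092,2*D[n][0]+.024),F[n])
    goto(*tool(*xy,z+.06)); servo_line([*xy,z],speed=.06); set_gripper(0,F[n])
    g=current_finger_gap(); print(n,"gap",round(g,4),"grip",current_grasp_force(),"tcp",np.round(current_tool_pos(),4))
    if abs(g-2*D[n][0])>.004: print("BAD GRASP"); return False
    servo_line([*xy,z+.09],speed=.12); print("lifted gap",round(current_finger_gap(),4),"t",current_clock()); return True
def place(n,hold=(0,0)):
    b=np.array(BASE[n])-hold; z=.012+TIP
    goto(*tool(*b,z+.12)); servo_line([*b,z+.012],speed=.1); dwell(.2); f0=current_wrist_force()[2]
    for dz in np.arange(.003,-.0016,-.0005):
        servo_line([*b,z+dz],speed=.02); f=current_wrist_force()[2]-f0
        if f>1.: break
    print("down at dz",round(dz,4),"f",round(f,2),"gap",round(current_finger_gap(),4),"tcp",np.round(current_tool_pos(),4))
    set_gripper(min(.092,2*D[n][0]+.024)); dwell(.3)
    servo_line([*b,z+.10],speed=.12); print("done t",current_clock())
E
python3 - <<'E'
from h import *
for y in (.4157,.8,0.,-.4):
    print(y,[None if q is None else np.round(np.array(q)[[4,5,6]],2).tolist() for q in [solve_ik(*tool(.59,.184,z,y)) for z in(.2,.085)]+[solve_ik(*tool(*BASE[n],.03,y)) for n in BASE]])
if pick("w50",(.590,.184)): 
    im=camera("side"); cv2.imwrite("pics/lift50.png",im[:,:,::-1])
E
```

```text
0.4157 [[0.35, 1.13, -1.85], [0.39, 0.89, -1.88], [0.19, 0.74, -1.23], [0.09, 0.57, -0.85], [0.07, 0.76, -0.92], [0.19, 0.56, -1.31]]
0.8 [[0.37, 1.14, -1.48], [0.42, 0.9, -1.52], [0.26, 0.75, -0.91], [0.16, 0.58, -0.53], [0.14, 0.76, -0.59], [0.28, 0.57, -1.01]]
0.0 [[0.32, 1.12, -2.24], [0.3, 0.87, -2.22], [0.08, 0.72, -1.55], [0.02, 0.57, -1.19], [0.01, 0.75, -1.28], [0.11, 0.55, -1.65]]
-0.4 [[0.21, 1.09, -2.54], [0.19, 0.84, -2.53], [-0.04, 0.72, -1.85], [-0.05, 0.56, -1.52], [-0.06, 0.75, -1.62], [0.02, 0.54, -1.96]]
w50 gap 0.0211 grip 12.000117301940918 tcp [0.5901 0.184  0.1317]
lifted gap 0.0215 t 8.175
```

```bash
python3 - <<'E'
from h import *
place("w50")
o=[]
for c,cen in dict(top=[(275,158),(172,155)],side=[(240,172),(134,226)]).items():
    im=camera(c); cv2.imwrite(f"pics/{c}1.png",im[:,:,::-1])
    its=[("w50",*BASE["w50"],.012)]+[("w100",.589,.184,.1075),("w200",.589,.184,.0935)]
    for u,v in cen:
        overlay(im,c,its,(u-23,v-23,u+23,v+23),6,"pics/t.png"); o.append(cv2.imread("pics/t.png"))
        overlay(im,c,[],(u-23,v-23,u+23,v+23),6,"pics/t.png"); o.append(cv2.imread("pics/t.png"))
cv2.imwrite("pics/c1.png",cv2.resize(np.vstack([np.hstack(o[:4]),np.hstack(o[4:])]),(800,400)))
E
```

```text
down at dz 0.0 f 2.33 gap 0.0215 tcp [ 0.6138 -0.107   0.0222]
done t 14.825
```

View pics/c1.png

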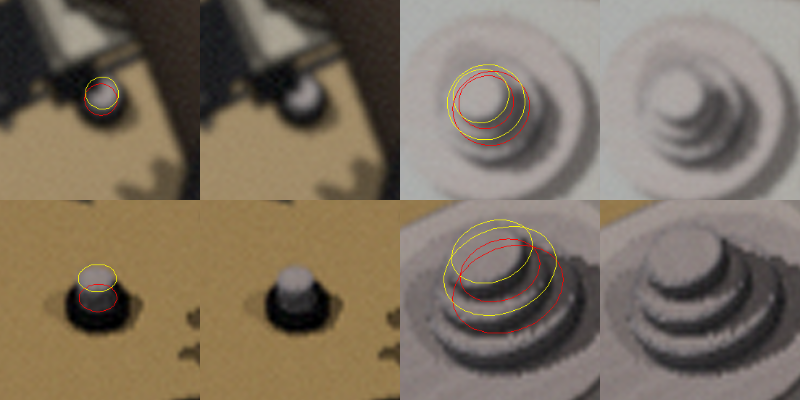

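w50 stands centred on base50 in both views, about 1 mm off. w100's top is near (131,216) in side and (167,154) in top. Next is w100.

```bash
cat >> h.py <<'E'
def look(n,z,bxy,sxy,fn,below=None):
    """enlarged views of a set-down weight and the stack, with overlays"""
    o=[]
    for c in("top","side"):
        im=camera(c); its=([(n,*BASE[n],.012)])+([(below,*sxy,z)] if below else [])
        for P in ((*BASE[n],.02),(*sxy,.10)):
            u,v=np.round(proj(c,np.array([P]))[0]).astype(int)
            for t in (its,[]):
                overlay(im,c,t,(u-23,v-23,u+23,v+23),6,"pics/t.png"); o.append(cv2.imread("pics/t.png"))
            print(c,"crop origin",u-23,v-23)
    cv2.imwrite(fn,cv2.resize(np.vstack([np.hstack(o[:4]),np.hstack(o[4:])]),(800,400)))
E
python3 - <<'E'
from h import *
print(pix2xy("side",131,216.1,.1215),pix2xy("top",172-23+79.5/4.348,155-23+95/4.348,.1215))
if pick("w100",(.588,.184)):
    place("w100"); look("w100",.0935,None,(.588,.184),"pics/c2.png","w200")
E
```

```text
[0.58606883 0.18725588] [0.58820338 0.18362651]
w100 gap 0.0332 grip 18.00023764371872 tcp [0.588  0.1842 0.1177]
lifted gap 0.033 t 19.1083
down at dz 0.0 f 3.04 gap 0.0334 tcp [ 0.4505 -0.2457  0.0221]
done t 26.2167
top crop origin 300 190
top crop origin 146 133
side crop origin 301 153
side crop origin 112 198
```

View pics/c2.png

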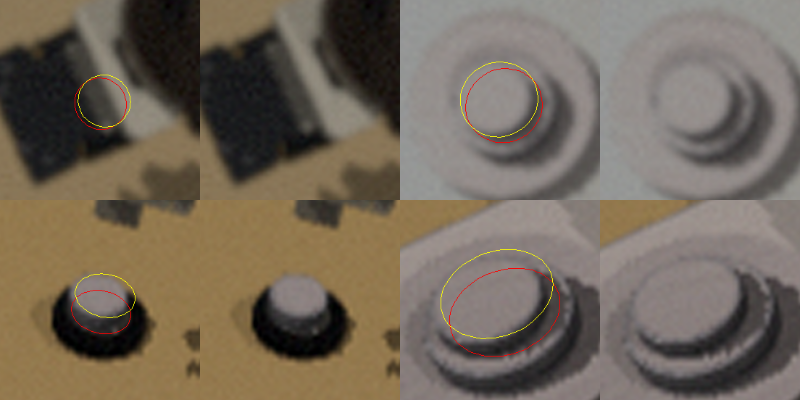

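```bash
python3 - <<'E'
from h import *
print("w100 placed",pix2xy("side",301+98/4.348,153+96/4.348,.026),BASE["w100"])
s=pix2xy("side",132,221.2,.1075);t=pix2xy("top",167.4,155.5,.1075);print(s,t); p=(s+t)/2
assert np.abs(p-[.588,.186]).max()<.006
if pick("w200",p):
    place("w200"); look("w200",.075,None,p,"pics/c3.png","w500")
    im=camera("top")
E
```

```text
w100 placed [ 0.45100039 -0.24187348] (0.4504, -0.2457)
[0.58568213 0.18942506] [0.58756034 0.18641052]
w200 gap 0.0469 grip 28.000288009643555 tcp [0.5867 0.1879 0.1036]
lifted gap 0.047 t 31.0583
down at dz 0.003 f 1.26 gap 0.0472 tcp [ 0.599  -0.2389  0.0249]
done t 36.5667
top crop origin 297 139
top crop origin 144 134
side crop origin 256 125
side crop origin 110 200
```

View pics/c3.png

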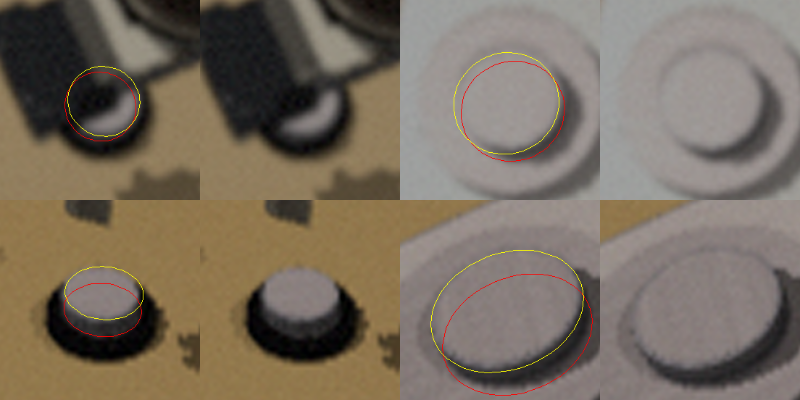

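w200 is flat and centred on base200, with a small set-down gap at most. w500 matches its overlay in both views. Before placing w500 I'll make the touch detection less noise-prone.

```bash
sed -i 's/speed=.02); f=current/speed=.02); dwell(.1); f=current/; s/dwell(.2); f0/dwell(.4); f0/; s/if f>1\.:/if f>(3. if n=="w500" else 1.):/' h.py; python3 - <<'E'
from h import *
if pick("w500",(.5867,.187)):
    place("w500")
    goto(*tool(.35,.15,.3)); print(current_clock())
    for c in("top","side"):
        im=camera(c); its=[(n,*BASE[n],.012) for n in BASE]+[("jar",.5123,-.3733,0)]
        cr=(225,130,385,230) if c=="top" else (210,110,360,240)
        overlay(im,c,its,cr,4,"pics/t.png"); a=cv2.imread("pics/t.png"); overlay(im,c,[],cr,4,"pics/t.png"); b=cv2.imread("pics/t.png")
        cv2.imwrite(f"pics/end_{c}.png",cv2.resize(np.vstack([a,b]) if c=="top" else np.hstack([a,b]),None,fx=.66 if c=="side" else .74,fy=.66 if c=="side" else .74))
E
```

```text
w500 gap 0.0649 grip 45.00048637390137 tcp [0.5869 0.1866 0.0852]
lifted gap 0.0649 t 41.4083
down at dz -0.0005 f 11.87 gap 0.0652 tcp [ 0.486  -0.0695  0.0221]
done t 49.1833
50.375
```

View pics/end_top.png

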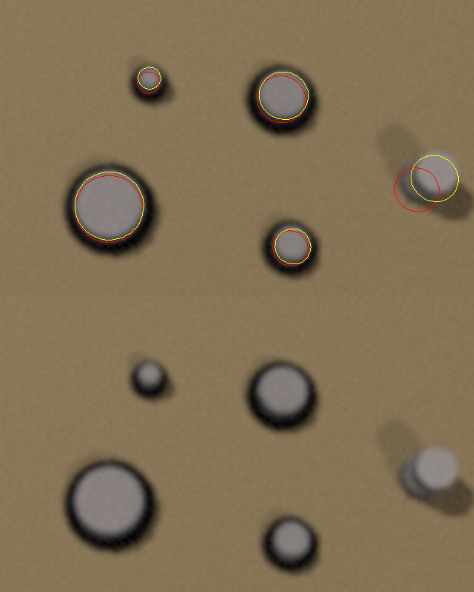

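View pics/end_side.png

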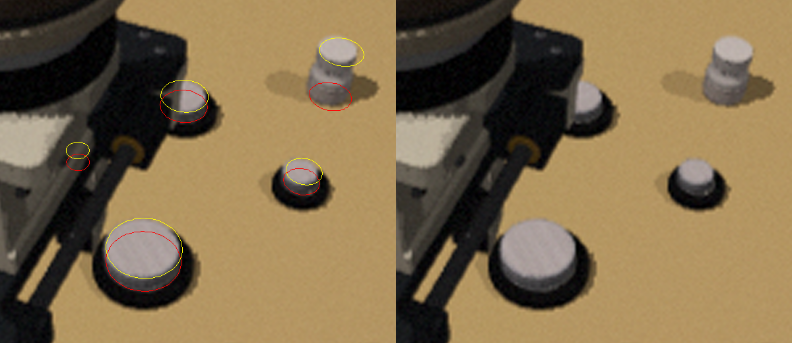

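All four weights stand flat and centred on their bases. The jar looks upright and in place, and the gripper is clear of everything, so I'm handing in.

```bash
python3 -c "
from workcell import *
print(finish_job())"
```

```text
the job is handed in; nothing more can be done
None
```

All four check weights were moved in order, 50 g to 500 g, and stand released on their own bases within about 4 mm of centre by camera; the jar looks undisturbed, and the job is handed in (its verdict was not reported back).

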